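# Close the telescoping cup clamp on a seed cup

## Task

Stand the cup of dark-red beans on the round mat of the cup clamp, up against its white V stop, and let go of it. Then press the red sprung button on the clamp's telescoping bar and collapse the bar to its next hole, so that the button springs fully out again there and the jaw keeps the cup in. Never force the bar against its locking pin, and leave the other cups and the fruit where they are.

Things in the scene. Friction and masses are not known exactly. Their poses are not given: they have to be found in the camera images.
- cup_red: loose 100 ml specimen cup of dark-red beans with red screw lid, 62 mm wide at the lid (about z 50 to 73), body tapering to 50 mm, 73 mm tall, about 85 g; origin at the centre of its underside, z up. It starts on the worktop to the robot's left, at any of three places, the others taken by cup_white and cup_corn
- cup_white: a like cup of white beans; bystander, origin at the centre of its underside
- cup_corn: a like cup of yellow corn; bystander, origin at the centre of its underside
- apple: red apple, about 75 mm; bystander, origin at its underside as it stands at the start
- pear: brown pear, about 52 mm wide and 76 mm tall; bystander, origin at its underside as it stands at the start
- clamp: cup clamp fixed to the worktop; origin on the worktop under the middle of its grey deck, 156 (x) x 178 (y) x 8 mm. Axes: x from the telescoping bar (robot's side) to the cup, y along the bar in the direction in which it collapses, z up. A post 34 mm wide, 80 mm high at x = -43, y = 60 to 80 mm holds the bar. Bar and cup axes are 86 mm apart, so grip the cup along the clamp's x
- nest (a point): middle of the 66 mm black mat, on the deck 8 mm above the worktop, clamp x = 43, y = 0: where the middle of the cup's underside lies when its lid touches both faces of the white V stop. This stands at +y of it, 70 mm high above the worktop, about 50 mm wide, faces 120 degrees apart, touching the lid 16 mm either side of the middle. Axes as the clamp's
- button_face (a point): middle of the outer face of the red button (16 mm across), 7 mm out of the -x side of the black sleeve, 62 mm above the worktop. Sleeve 28 mm wide and high: 35 mm from button face to the far side, bar axis 21 mm in +x of here while the button is out. It reaches 53 mm in -y and 41 mm in +y of the button and can be pinched from above along the clamp's x. Axes as the clamp's
- push_end (a point): middle of the sleeve's closed outer end (28 x 28 mm, upright), on the bar's axis, 62 mm above the worktop, 53 mm in -y of the button; moves with the sleeve. Here a jaw bar 122 mm long, 10 mm thick, 24 mm high reaches in +x across the front of the nest. The end can be pushed in the clamp's +y with closed fingers. Axes as the clamp's
- sleeve (a joint): travel of the outer sleeve, m: 0 as found, locked fully out; grows as the bar collapses (clamp +y), stop at 0.042. About 2 N of friction. The next hole is at 0.025 to 0.035, different each time, hidden under the sleeve and not measured: feel for it. The pin has 0.75 mm of play each way. There the jaw clears a cup that touches the V by 2 to 12 mm
- lock_button (a joint): inward travel of the button, m: 0 fully out, pin in a hole; 0.007 flush with the sleeve. 5 N to start, 10 N to push home. Its pin seats in the hole from inside the tube, so pressing frees it: clear above 0.004. Let go between holes it rides at about 0.004 and drops by itself into the next hole when the sleeve is slid on to it; the sleeve then stops dead. Kept pressed it passes the hole without catching
- rail: the bar's fixed inner tube, 18 mm square steel, holes joined by a narrow slot on its -x side; origin on the bar's axis at clamp x = -43, y = 0, z = 62 mm, axes as the clamp's. The button's pin bears on the edges of its holes; more than 30 N there is too much

How it is judged (in metres and radians):
On the way, in this order (a step that is already met when the one before it is completed fails the run):
1. the dark-red cup stands in the nest, let go, with the bar still fully out (horizontal distance between cup_red and nest below 0.013 m and z of cup_red in the frame of nest between -0.004 and 0.004 m and angle between cup_red's own z axis and vertical below 0.1 rad and value of joint sleeve below 0.003 m and contact force between the fingers and cup_red below 0.1 N), for 0.2 s.
2. the button is pressed in and the bar has begun to collapse (value of joint lock_button above 0.003 m and value of joint sleeve above 0.004 m), for 0.1 s.
At the end, for the whole second after the job is handed in: The dark-red cup stands upright (within 0.1 rad) and at rest on the mat within 13 mm of the nest's centre, the sleeve is at the next hole (travel 23.5 to 36.5 mm) and the button is fully out (within 1.2 mm) (horizontal distance between cup_red and nest below 0.013 m and z of cup_red in the frame of nest between -0.004 and 0.004 m and angle between cup_red's own z axis and vertical below 0.1 rad and value of joint sleeve between 0.0235 and 0.0365 m and value of joint lock_button below 0.0012 m and linear speed of cup_red below 0.02 m/s); the robot touches nothing.
It fails at once if the locking pin is forced against the edge of its hole with more than 30 N (contact force between lock_button_c1 and rail above 30 N).
It fails at once if the dark-red cup is tipped over (angle between cup_red's own z axis and vertical above 0.6 rad).
It fails at once if another cup, the apple or the pear is pushed more than 30 mm out of its place (distance of any of cup_white, cup_corn, apple, pear from where it was at the start of the episode above 0.03 m).
It also fails if it takes over 56 s, if anything falls off the work surface, if the arm or the gripper's body presses on something with over 40 N, if the wrist force passes 120 N, or if a joint passes its speed limit or range.

## Robot

A 6-joint arm with a two-finger parallel gripper is mounted at the origin on a cart in front of the work surface, level with it; the furniture and walls round the work are solid. World frame = base frame: x ahead of the robot, y to its left, z up, the work surface at z = 0. Lengths are in mm, angles in rad, forces in N, time in s.
With the tool pointing down it reaches from about 350 to 875 mm from the base axis. Payload 4.2 kg.
Tool frame: the origin (TCP) lies midway between the tips of the shut fingers; the grasp point (between the pads) lies 19 mm behind it; y points along the fingers, x is the direction in which the jaws open and shut, and the axes are right-handed (so a half turn about y gives the same grasp; the last joint's range is limited). The gripper opens to 85 mm and grips with 20 to 120 N. Pads are 22 mm wide; open, the fingers measure 114 mm over their backs; the gripper's body (76 mm by 85 mm) begins 54 mm behind the grasp point. The pads swing forward as they close: fully open they stand 13 mm farther back than shut.
Start: joints at [-1.014, 0.385, 0.008, 0, -1.194, -0.259], TCP at [183.402, -597.464, 231.312] pointing down, gripper open.
Joint ranges: [-3.14, 3.14], [-1.21, 2.06], [-1.07, 1.41], [-3.16, 2.05], [-2.99, -0.16], [-3.1, 3.1]. Speed limits (rad/s): [2.79, 2.79, 3.14, 3.14, 3.14, 3.14].

## Interface

Orientations are given as a unit quaternion [x, y, z, w].
In Python, from bench import read_state, get_image, job_done gives the robot as it stands.
- The arm moves only by the tool play_rows, never from a script. Its argument "series" is a list of rows, each a list of 7 numbers: the shift along the tool's x, y, z in m, then the turn, a rotation vector about the tool's x, y, z in rad, then the finger opening in m, from 0 to 0.0854. In form: [[x, y, z, wx, wy, wz, claw], ...]. A call has 1 to 10 rows; each row shifts and turns the pose as measured when the row begins, along the tool's axes as they then stand; what a row does not reach is not made up. A row lasts 1/10 s, in which the tool goes at most 50 mm and 8.59 degrees, less where a joint would pass 70% of its speed; a pose out of reach is approached as far as the arm can. A call with a gripper value outside its range is refused whole. The fingers move at their own pace and stop on an object; the grip force is fixed at half the most. Time passes only in rows, so rows that do not move let the fingers close. It gives the time, the measured TCP pose, the force and the opening at its end, in the units of the state.
- read_state(): the state, without advancing time (a new reading comes with each control period).
- get_image(name): name is "scene" or "side" or "wrist"; returns a dict with "color" (400x640x3 uint8, red, green, blue), "intrinsics" (3x3 intrinsics, pixels), "D" ([k1, k2, p1, p2, k3] as OpenCV has them; the pictures are not rectified), "origin" and "orientation" of the camera in the world. Camera axes: x right, y down, z forward; pixel columns grow to the right and rows downward; lengths in mm; the calibration is good to about 2 mm. A picture is of the moment at which its call begins. There is no depth.
- job_done(): hands the job in, once; it reports no verdict.
The state is a dict: "clock": time; "joints": joint angles; "joint_vel": joint speeds; "joint_efforts": joint torques, N m; "position": TCP position; "ee_rot": TCP orientation; "contact_force": force on the tool from outside, world axes, zero at the start; "wrist_torque": the same for the moment, N m; "gripper_width": finger opening in mm.
Only numpy, scipy, OpenCV 4.12 (cv2) and the standard library are available. Lean on these libraries where they do the work, as an engineer would, in place of code of your own. Each camera call takes 0.05 s, during which the arm holds its last target. There are 200 camera calls.

## Working session

There is one attempt and no reset: what is moved stays moved. The work goes in short steps, Python scripts to look and compute and a tool call to move; the robot and the scene stay as the last step left them, time stands still between calls to the robot, and variables do not carry over. Pictures are saved under pics/ and viewed, about 8 in all and at most 12, crops included, and the job is handed in when it is done.

Besides the shell and the picture viewer there is one more tool, called after "Call:" as a command line: name --pt "numbers of a row" for each row, then --argument value for the rest. play_rows: Moves the arm, as the interface text tells. Its arguments: {"type":"object","properties":{"series":{"type":"array","items":{"type":"array","items":{"type":"number"}}}},"required":["series"]}

```bash
mkdir -p pics; ls
cat > h.py <<'E'
import numpy as np, cv2, pickle
from scipy.spatial.transform import Rotation as R
from bench import read_state, get_image, job_done
def cam(im): return np.array(im["origin"],float), R.from_quat(im["orientation"]).as_matrix(), np.array(im["intrinsics"],float), np.array(im["D"],float)
def onplane(im,px,z):
    o,M,K,D=cam(im); u=cv2.undistortPoints(np.array([[px]],float),K,D)[0,0]
    d=M@np.array([u[0],u[1],1]); return o+d*(z-o[2])/d[2]
def proj(im,P):
    o,M,K,D=cam(im); pc=(np.atleast_2d(P)-o)@M
    return cv2.projectPoints(pc.reshape(-1,1,3),np.zeros(3),np.zeros(3),K,D)[0].reshape(-1,2)
def snap(name,tag):
    im=get_image(name); cv2.imwrite(f"pics/{tag}.png",im["color"][:,:,::-1]); pickle.dump(im,open(f"{tag}.pkl","wb")); return im
def load(tag): return pickle.load(open(f"{tag}.pkl","rb"))
E
python3 - <<'E'
from h import *
for n in ("scene","side"):
    im=snap(n,n); print(n,im["origin"],im["orientation"],im["intrinsics"])
print(read_state())
E
```

```text
pics
scene [ 58.67057571 805.3024436  512.33291087] [-0.28551509  0.80051545 -0.49525047  0.17995312] [[398.03085725   0.         325.14052507]
 [  0.         398.03085725 197.60574369]
 [  0.           0.           1.        ]]
side [ 476.06891553 -586.0322282   639.7126535 ] [ 0.89816412 -0.09476924  0.03300708 -0.42805436] [[378.38556296   0.         316.35927524]
 [  0.         378.38556296 197.96887735]
 [  0.           0.           1.        ]]
{'clock': 0.1, 'joints': array([-1.01438528e+00,  3.85452928e-01,  6.79132262e-03, -4.16640849e-04,
       -1.19399547e+00, -2.58608326e-01]), 'joint_vel': array([ 0.00026922, -0.00177934,  0.00309011,  0.00292502,  0.00058399,
       -0.00173915]), 'joint_efforts': array([ 3.15331645e-04, -3.93318343e+01,  1.88930494e+01,  4.19785872e+00,
       -2.52928709e-03,  1.41151557e-07]), 'position': array([ 183.25889271, -596.99860901,  230.36111513]), 'ee_rot': array([ 0.41977402,  0.56898064, -0.56824066, -0.4208959 ]), 'contact_force': array([0.17530256, 0.10938275, 0.64488968]), 'wrist_torque': array([0.04556549, 0.02195828, 0.05278825]), 'gripper_width': 85.27100831869393}
```

View pics/scene.png

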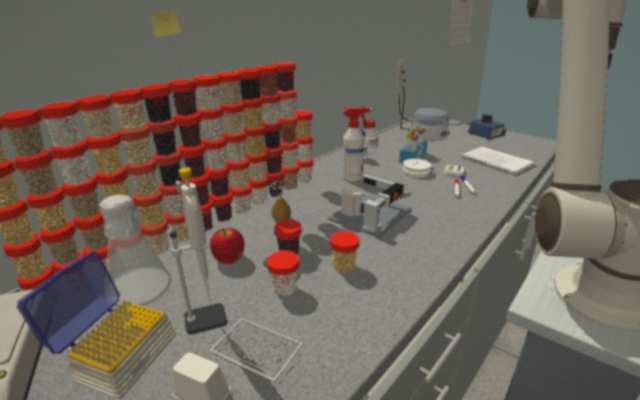

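View pics/side.png

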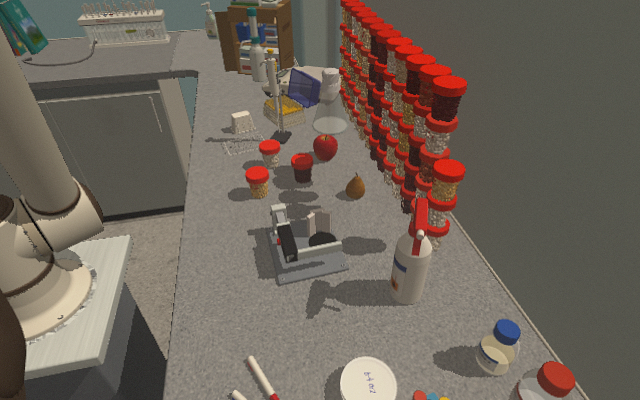

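The scene view shows the dark-red cup at about (288,237), white (284,272), corn (344,250), and the clamp at about (370,210). In the side view red is at about (302,167), with the clamp at about (305,245). I'll enlarge the side view for measuring.

Run:
```python
from h import *
a=load("side")["color"][190:290,255:365]
a=cv2.resize(a,None,fx=7,fy=6,interpolation=cv2.INTER_CUBIC)[:600]
cv2.imwrite("pics/c1.png",a[:,:,::-1])
s=load("side")["color"][130:210,230:380]; s=cv2.resize(s,None,fx=5,fy=5,interpolation=cv2.INTER_CUBIC)[:300]
s=load("side")["color"][135:210,235:375]; s=cv2.resize(s,None,fx=4,fy=4,interpolation=cv2.INTER_CUBIC)
t=load("scene")["color"][170:245,325:425]; t=cv2.resize(t,None,fx=4,fy=4,interpolation=cv2.INTER_CUBIC)
c=np.zeros((600,600,3),np.uint8); c[:300,:560]=s; c[300:,:400]=t
cv2.imwrite("pics/c2.png",c[:,:,::-1])
```

```text
(no output)
```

View pics/c1.png

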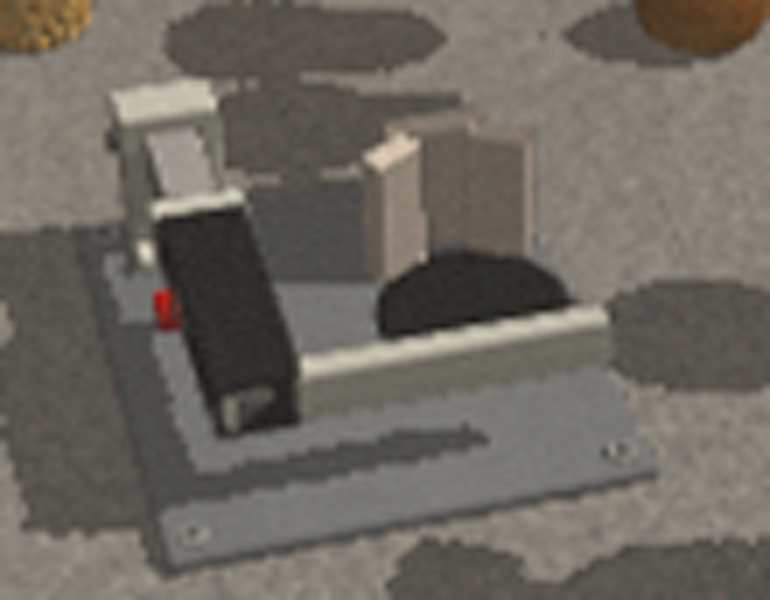

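View pics/c2.png

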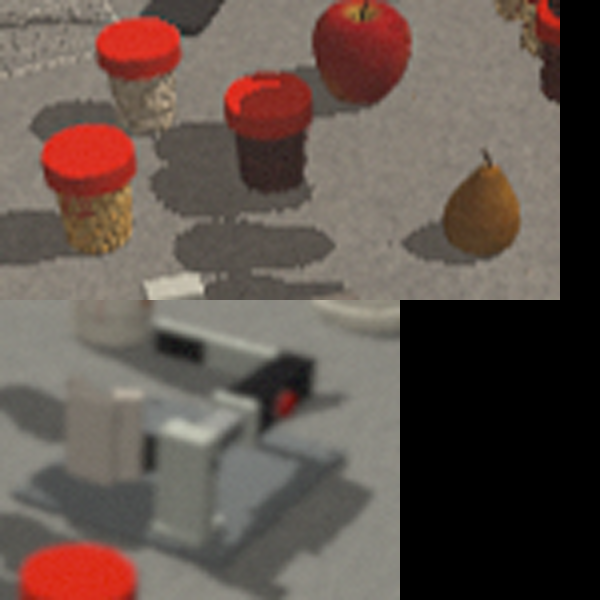

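The crops show the deck, the post, the red button at c1 (167,310), the mat, and the two views of the cups. Next I fit the clamp pose and the cup positions.

```bash
cat > fit.py <<'E'
from h import *
from scipy.optimize import least_squares
A=load("side");B=load("scene")
a=lambda u,v:(255+u/7-.5+.07,190+v/6-.5+.08)
b=lambda u,v:(325+u/4-.37,170+(v-300)/4-.37)
S=[((-78,-89,8),a(165,508)),((78,-89,8),a(657,468)),((-60,60,80),a(115,122)),((-26,60,80),a(217,113)),((-26,80,80),a(210,84)),((-60,80,80),a(110,92)),((10,0,8),a(378,302)),((43,33,8),a(468,252))]
C=[((-78,-89,8),b(343,458)),((-78,89,8),b(225,555)),((78,89,8),b(15,493)),((-60,80,80),b(213,437)),((-26,80,80),b(160,428))]
def w(p,q): 
    c,s=np.cos(p[2]),np.sin(p[2]); q=np.atleast_2d(q).astype(float)
    return np.c_[p[0]+c*q[:,0]-s*q[:,1],p[1]+s*q[:,0]+c*q[:,1],q[:,2]]
def res(p,full=False):
    r=[]
    for im,L in((A,S),(B,C)):
        r.append(proj(im,w(p,[l[0] for l in L]))-[l[1] for l in L])
    r.append(proj(A,w(p,[(-64,p[3],62)]))-[a(166,310)]); r.append(proj(B,w(p,[(-64,p[3],62)]))-[b(286,403)])
    r.append(proj(A,w(p,[(-57,p[3]-53,48),(-29,p[3]-53,48)]))-[a(225,437),a(298,425)])
    r=np.vstack(r); return r if full else r.ravel()
g=onplane(A,a(400,400),8)
f=min((least_squares(res,[g[0],g[1],t,0],loss="soft_l1") for t in (-.6,0,.6)),key=lambda f:f.cost)
p=f.x
if __name__=="__main__":
    print(p,f.cost); print(res(p,True).round(1))
    for n,q in (("nest",(43,0,8)),("button",(-64,p[3],62)),("push",(-43,p[3]-53,62)),("post",(-43,70,80))): print(n,w(p,[q])[0].round(1))
    # cups: lid-top circle centres (z73) and bottoms
    c2=lambda u,v:(235+u/4-.37,135+v/4-.37)
    for n,im,q,z in (("red lid side",A,c2(268,98),70),("corn",A,c2(89,152),73),("white",A,c2(138,42),73),("pear",A,c2(482,245),5),("apple",A,c2(362,60),37)):
        print(n,onplane(im,q,z).round(1))
    for n,q in (("red lid scene",(288,228)),("corn",(344,239)),("white",(284,260))): print(n,onplane(B,q,73).round(1))
E
python3 fit.py
python3 - <<'E'
import sys; sys.path.insert(0,'.')
from h import *
for t,y in (("scene",slice(205,300)),("side",slice(135,210))):
    im=load(t)["color"].astype(int); m=((im[:,:,0]>130)&(im[:,:,1]<70)).astype(np.uint8)
    n,l,st,c=cv2.connectedComponentsWithStats(m)
    for s,k in zip(st,c):
        if s[4]>60 and s[4]<2000: print(t,s,k.round(1),onplane(load(t),k,65).round(1))
E
```

```text
[ 5.56633436e+02  1.41569745e+01  6.51810021e-02 -2.15639420e+01] 25.93030119042934
[[ 0.5  9. ]
 [ 1.4 -0.7]
 [ 0.5  0.3]
 [ 0.6 -1.1]
 [-0.1 -1.6]
 [-0.3 -0.2]
 [ 0.5  4.6]
 [-2.4  0.4]
 [ 1.5 -1.8]
 [-0.4  2.3]
 [-1.1 -0.5]
 [-0.6  1.7]
 [ 0.2  0.2]
 [-1.3 -0.2]
 [ 1.5  1.8]
 [-1.   0.6]
 [ 1.9 -0.3]]
nest [599.5  17.    8. ]
button [494.2 -11.5  62. ]
push [518.6 -63.   62. ]
post [509.2  81.2  80. ]
red lid side [596.9 275.9  70. ]
corn [472.1 235.5  73. ]
white [517.5 364.8  73. ]
pear [719.7 166.1   5. ]
apple [681.1 360.3  37. ]
red lid scene [591.5 287.5  73. ]
corn [471.1 246.8  73. ]
white [514.6 377.4  73. ]
scene [   0   63  295   57 1537] [140.1  90.2] [2407.2 -308.7   65. ]
scene [ 51  90 245  62 962] [164.7 122.1] [1623.1  -18.7   65. ]
scene [  26  111  286   90 1300] [162.9 157.2] [1234.2  213.8   65. ]
scene [189 136 124  47 573] [247.2 158.9] [1000.9   52.7   65. ]
scene [ 14 149  36  14 190] [ 30.8 156.9] [1629.2  506.    65. ]
scene [  0 159  12  10  67] [  5.1 163.2] [1640.1  586.8   65. ]
scene [200 159 113  50 509] [249.3 184.7] [843.9 179.5  65. ]
scene [132
[... 1031 characters left out ...]
138.2] [875.5 332.2  65. ]
side [317 135  21  14 126] [328.5 140.6] [691.8 362.7  65. ]
side [259 139  21  16 230] [270.2 145.8] [520.7 373.8  65. ]
side [395 144  14  13  61] [401.2 151.4] [876.9 257.4  65. ]
side [420 144  46  38 669] [445.7 163.7] [968.2 172.3  65. ]
side [291 153  22  11 177] [301.4 158.5] [597.9 286.9  65. ]
side [405 158  14  13  67] [410.5 165.4] [875.1 186.5  65. ]
side [246 166  23  17 294] [257.5 173.5] [473.5 242.8  65. ]
side [415 173  17  14  84] [422.4 181.4] [876.6 113.1  65. ]
side [401 183  14  13  62] [407.1 190.6] [825.5  86.3  65. ]
side [415 188  42  47 695] [431.  213.2] [846.3  -3.6  65. ]
side [543 361  32  28 626] [558.8 374.8] [ 873.7 -382.9   65. ]
```

```bash
python3 - <<'E'
s=open("fit.py").read()
s=s.replace("a(165,508)","a(166,558)").replace(",((10,0,8),a(378,302)),((43,33,8),a(468,252))","")
s=s.replace("    r=np.vstack","    t=np.linspace(0,6.28,200);e=proj(A,w(p,np.c_[43+33*np.cos(t),33*np.sin(t),8.5+0*t]))\n    r.append(np.array([[e[:,0].min(),e[:,1].min()]])-[a(378,251)])\n    r=np.vstack")
i=s.index("    # cups")
s=s[:i]+'''    t=np.linspace(0,6.28,100)
    def bb(im,x,y):
        e=np.vstack([proj(im,np.c_[x+31*np.cos(t),y+31*np.sin(t),z+0*t]) for z in (50,73)]); return np.r_[e.min(0),e.max(0)]
    c2=lambda u,v:(235+u/4-.5,135+v/4-.5)
    for n,sb,cb,g in (("red",(*c2(225,72),*c2(313,138)),(275,221,300.5,240),(600,280)),("corn",(*c2(43,125),*c2(135,194)),(330,231,358.5,None),(472,240)),("white",(*c2(97,18),*c2(180,80)),(267,250,298.5,None),(520,370))):
        def r(q):
            d=bb(A,*q)-sb; o=bb(B,*q); return np.r_[d,[o[i]-cb[i]+0.3 for i in range(4) if cb[i]]]
        k=least_squares(r,g,loss="soft_l1"); print(n,k.x.round(1),r(k.x).round(1))
    print("sf",bb.__name__)
'''
open("fit.py","w").write(s)
E
python3 fit.py
```

```text
[ 5.56544012e+02  1.33406506e+01  6.52436264e-02 -2.07236243e+01] 12.330943639347366
[[ 0.3  0.9]
 [ 1.5 -0.4]
 [ 0.5  0.5]
 [ 0.6 -0.8]
 [-0.1 -1.4]
 [-0.3  0. ]
 [ 1.7 -1.9]
 [-0.2  2.2]
 [-0.9 -0.6]
 [-0.4  1.6]
 [ 0.4  0.1]
 [-1.3 -0.2]
 [ 1.6  1.8]
 [-1.1  0.6]
 [ 1.8 -0.3]
 [ 0.1  0.3]]
nest [599.5  16.1   8. ]
button [494.  -11.5  62. ]
push [518.4 -63.   62. ]
post [509.1  80.4  80. ]
red [598.4 281.5] [-0.3 -1.5  0.6  1.4 -1.4 -1.8  2.   2.9]
corn [472.  245.7] [-0.7 -2.   1.   1.6 -0.8  0.1  0.9]
white [518.9 377.2] [-0.3 -1.5  1.   0.9 -0.6  0.3  1. ]
sf bb
```

```bash
cat >> h.py <<'E'
YAW=0.065
def go(pos,yaw=YAW,tilt=None):
    """print tool-frame shift (m) and rotvec to reach TCP pos with tool x along clamp +-x, pointing down"""
    s=read_state(); M=R.from_quat(s["ee_rot"]).as_matrix(); best=None
    for k in (0,np.pi):
        x=np.array([np.cos(yaw+k),np.sin(yaw+k),0]); y=np.array([0,0,-1.]); T=np.c_[x,y,np.cross(x,y)]
        rv=R.from_matrix(M.T@T).as_rotvec()
        if best is None or np.linalg.norm(rv)<np.linalg.norm(best[0]): best=(rv,T)
    d=np.array(pos)-s["position"]
    print("t",s["clock"],"pos",s["position"].round(1),"F",s["contact_force"].round(1),"w",round(float(s["gripper_width"]),1))
    print("shift now-axes",(M.T@d/1e3).round(4),"rot",best[0].round(4),"| shift in final axes",(best[1].T@d/1e3).round(4))
E
python3 - <<'E'
from h import *
s=read_state(); print(R.from_quat(s["ee_rot"]).as_matrix().round(3)); go([598,281,200])
E
```

```text
[[-0.293 -0.001 -0.956]
 [ 0.956  0.002 -0.293]
 [ 0.002 -1.     0.   ]]
t 0.1 pos [ 183.3 -597.   230.4] F [0.2 0.1 0.6] w 85.3
shift now-axes [ 0.7177  0.0317 -0.654 ] rot [ 1.2000e-03 -1.3381e+00  1.7000e-03] | shift in final axes [-0.4709  0.0304 -0.8492]
```

Call:
play_rows --pt "0.0296 0 -0.0269 0 -0.134 0 0.085" --pt "0.0255 0 -0.0308 0 -0.134 0 0.085" --pt "0.021 0 -0.0341 0 -0.134 0 0.085" --pt "0.016 0 -0.0366 0 -0.134 0 0.085" --pt "0.0108 0 -0.0385 0 -0.134 0 0.085" --pt "0.0054 0 -0.0396 0 -0.134 0 0.085" --pt "0 0 -0.04 0 -0.134 0 0.085" --pt "-0.0058 0 -0.0396 0 -0.134 0 0.085" --pt "-0.0112 0 -0.0384 0 -0.134 0 0.085" --pt "-0.0164 0 -0.0365 0 -0.134 0 0.085"

```text
clock: 1.1
position: [356.9, -224.8, 225.5]
ee_rot: [-0.041, 0.709, -0.703, 0.037]
contact_force: [1.2, -0.9, 0.1]
gripper_width: 84.8
```

```bash
python3 -c "
from h import *
go([598,230,220])"
```

```text
t 1.1 pos [ 356.9 -224.8  225.5] F [ 1.2 -0.9  0.1] w 84.8
shift now-axes [-0.29    0.008  -0.4253] rot [0.0096 0.0459 0.0059] | shift in final axes [-0.2702  0.0055 -0.4382]
```

Call:
play_rows --pt "-0.028 0 -0.041 0.009 0.046 0.006 0.085" --pt "-0.025 0 -0.041 0 0 0 0.085" --pt "-0.025 0 -0.041 0 0 0 0.085" --pt "-0.025 0 -0.041 0 0 0 0.085" --pt "-0.025 0 -0.041 0 0 0 0.085" --pt "-0.025 0 -0.041 0 0 0 0.085" --pt "-0.025 0 -0.041 0 0 0 0.085" --pt "-0.025 0 -0.041 0 0 0 0.085" --pt "-0.025 0 -0.041 0 0 0 0.085" --pt "-0.025 0 -0.041 0 0 0 0.085"

```text
clock: 2.1
position: [581.6, 220.2, 224.6]
ee_rot: [0.025, -0.707, 0.707, -0.023]
contact_force: [0.7, 0.9, 0.7]
gripper_width: 85.3
```

```bash
python3 -c "
from h import *
go([598,281,220])
im=snap('wrist','w1'); print(im['origin'],im['intrinsics'][0]); print(proj(im,[[598,281,73],[599.5,16,8],[472,246,73]]).round(0))"
```

```text
t 2.1 pos [581.6 220.2 224.6] F [0.7 0.9 0.7] w 85.3
shift now-axes [-0.0205  0.0045 -0.0596] rot [-0.0002  0.0032  0.0021] | shift in final axes [-0.0203  0.0046 -0.0596]
[587.95919881 142.20087089 367.47947583] [283.30232747   0.         318.84640512]
[[301. 239.]
 [315.  -8.]
 [416. 217.]]
```

View pics/w1.png

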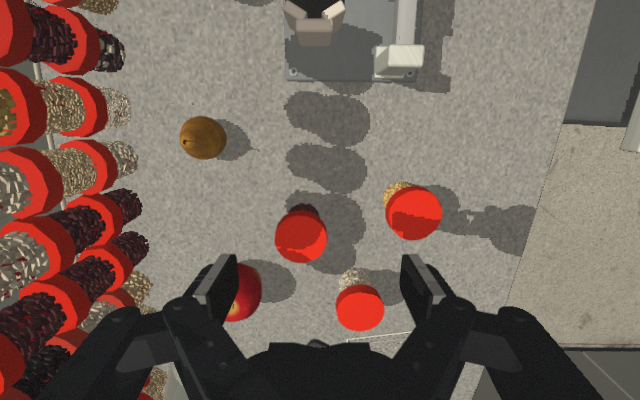

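The wrist view puts the red lid's centre at (301,238). The prediction was (301,239), so the cup position holds. I go down to grip it now.

Call:
play_rows --pt "-0.01 0 -0.03 0 0.003 0.002 0.085" --pt "-0.0103 0.005 -0.03 0 0 0 0.085" --pt "0 0.04 0 0 0 0 0.085" --pt "0 0.04 0 0 0 0 0.085" --pt "0 0.02 0 0 0 0 0.085" --pt "0 0.0 0 0 0 0 0.085"

```text
clock: 2.75
position: [601.6, 294.1, 109.9]
ee_rot: [0.026, -0.706, 0.707, -0.026]
contact_force: [-0.5, -0.6, -0.2]
gripper_width: 85.3
```

```bash
python3 -c "
from h import *
go([598,281,36])"
```

```text
t 2.75 pos [601.6 294.1 109.9] F [-0.5 -0.6 -0.2] w 85.3
shift now-axes [0.0045 0.0739 0.0127] rot [-0.0009  0.0082  0.0009] | shift in final axes [0.0045 0.0739 0.0128]
```

Call:
play_rows --pt "0.0045 0 0.0128 0 0.008 0 0.085" --pt "0 0 0 0 0 0 0.085"

```text
clock: 2.95
position: [598.0, 280.0, 110.4]
ee_rot: [0.023, -0.706, 0.707, -0.023]
contact_force: [0.2, -0.6, 0.4]
gripper_width: 84.8
```

```bash
python3 -c "
from h import *
go([598,281,36])
im=snap('wrist','w2')
c=im['color'].copy().astype(int); m=((c[:,:,0]>120)&(c[:,:,1]<70)).astype(np.uint8)
n,l,st,k=cv2.connectedComponentsWithStats(m)
for s,q in zip(st,k):
    if s[4]>300: print(s,q.round(1),onplane(im,q,73).round(1))
print(proj(im,[[598,281,73]]).round(1))"
```

```text
t 2.95 pos [598.  280.  110.4] F [ 0.2 -0.6  0.4] w 84.8
shift now-axes [-0.0001  0.0744 -0.0011] rot [-0.0017  0.0001  0.001 ] | shift in final axes [-0.      0.0744 -0.001 ]
[     0      0    640    400 239120] [317.6 197. ] [601.1 256.   73. ]
[ 454  145   98   89 6694] [502.4 188.6] [478.1 242.1  73. ]
[   0  180   42  135 1951] [ 16.2 252.5] [822.4 313.4  73. ]
[ 276  192   85   79 5310] [318. 231.] [599.3 280.4  73. ]
[ 368  303   48   56 1735] [390.7 329.5] [536.6 361.1  73. ]
[  0 317  59  55 932] [ 34.5 338.7] [829.9 394.7  73. ]
[[319.8 231.9]]
```

Call:
play_rows --pt "0 0.03 0 0 0 0 0.085" --pt "0 0.025 0 0 0 0 0.085" --pt "0 0.012 0 0 0 0 0.085" --pt "0 0.0 0 0 0 0 0.085"

```text
clock: 3.4
position: [603.9, 282.8, 51.3]
ee_rot: [-0.018, 0.71, -0.704, 0.029]
contact_force: [-0.2, 0.3, -0.2]
gripper_width: 85.1
```

```bash
python3 -c "
from h import *
go([599,280.5,36])"
```

```text
t 3.4 pos [603.9 282.8  51.3] F [-0.2  0.3 -0.2] w 85.1
shift now-axes [0.0053 0.0152 0.0021] rot [ 0.0078  0.0002 -0.0157] | shift in final axes [0.005  0.0153 0.0019]
```

Call:
play_rows --pt "0.005 0.008 0.002 0.008 0 -0.015 0.085" --pt "0 0.006 0 0 0 0 0.085" --pt "0 0 0 0 0 0 0.085"

```text
clock: 3.7
position: [600.8, 281.5, 40.0]
ee_rot: [-0.021, 0.708, -0.706, 0.025]
contact_force: [1.1, 0.0, 0.0]
gripper_width: 85.0
```

```bash
python3 -c "
from h import *
go([599,280.5,36])"
```

```text
t 3.7 pos [600.8 281.5  40. ] F [1.1 0.  0. ] w 85.0
shift now-axes [0.0019 0.004  0.0009] rot [ 0.0022  0.0006 -0.0051] | shift in final axes [0.0019 0.004  0.0009]
```

Close on the lid.

Call:
play_rows --pt "0.002 0.003 0.001 0.002 0 -0.005 0.085" --pt "0 0 0 0 0 0 0.07" --pt "0 0 0 0 0 0 0.05" --pt "0 0 0 0 0 0 0.05" --pt "0 0 0 0 0 0 0.05" --pt "0 0 0 0 0 0 0.05"

```text
clock: 4.3
position: [599.5, 281.0, 38.7]
ee_rot: [-0.023, 0.707, -0.706, 0.024]
contact_force: [0.1, -0.8, 0.9]
gripper_width: 59.3
```

```bash
python3 -c "
from h import *
go([599,280.5,140])"
```

```text
t 4.3 pos [599.5 281.   38.7] F [ 0.1 -0.8  0.9] w 59.3
shift now-axes [ 0.0003 -0.1013  0.0004] rot [ 0.0015  0.0012 -0.0022] | shift in final axes [ 0.0005 -0.1013  0.0005]
```

Call:
play_rows --pt "0 -0.01 0 0 0 0 0.05" --pt "0 -0.025 0 0 0 0 0.05" --pt "0 -0.03 0 0 0 0 0.05" --pt "0 -0.03 0 0 0 0 0.05" --pt "0 -0.02 0 0 0 0 0.05" --pt "0 0 0 0 0 0 0.05"

```text
clock: 4.9
position: [598.8, 280.1, 158.8]
ee_rot: [0.023, -0.706, 0.707, -0.023]
contact_force: [0.8, 0.1, -1.5]
gripper_width: 59.5
```

```bash
python3 -c "
from h import *
go([599.5,10,170])
im=snap('wrist','w3'); s=snap('scene','s3')['color'][150:270,240:400]
c=np.vstack([cv2.resize(im['color'],(480,300)),cv2.resize(s,(480,300))]);cv2.imwrite('pics/c3.png',c[:,:,::-1])"
```

```text
t 4.9 pos [598.8 280.1 158.8] F [ 0.8  0.1 -1.5] w 59.5
shift now-axes [ 0.0171 -0.011   0.2696] rot [-0.0007  0.0009  0.0003] | shift in final axes [ 0.0168 -0.0112  0.2696]
```

View pics/c3.png

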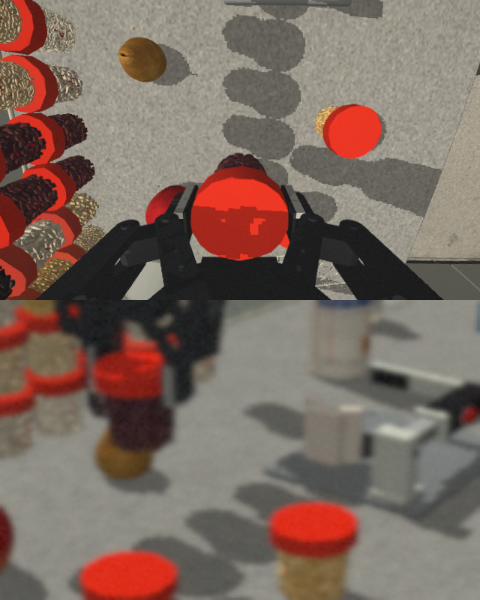

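```bash
python3 -c "
from h import *
im=load('w3'); print(im['origin'], R.from_quat(im['orientation']).as_matrix().round(2))
t=np.linspace(0,6.28,100)
for dy in (-8,0,8):
  for zt in (193,183): e=proj(im,np.c_[598.8+31*np.cos(t),280+dy+31*np.sin(t),zt+0*t]); print(dy,zt,(e.min(0)*.75).round(),(e.max(0)*.75).round())
c=im['color'].astype(int);m=((c[:,:,0]>190)&(c[:,:,1]<80)&(c[:,:,2]<70)).astype(np.uint8)
n,l,st,k=cv2.connectedComponentsWithStats(m); print([(s*.75) for s in st[1:] if s[4]>3000])
"
```

```text
[604.74646539 202.19291071 301.79769169] [[-1.   -0.06 -0.02]
 [-0.07  0.95  0.3 ]
 [ 0.    0.3  -0.95]]
-8 193 [189. 159.] [294. 251.]
-8 183 [192. 153.] [290. 240.]
0 193 [189. 173.] [292. 260.]
0 183 [192. 166.] [288. 249.]
8 193 [189. 186.] [290. 270.]
8 183 [192. 178.] [287. 258.]
[array([ 327.75,  105.75,   54.  ,   52.5 , 2881.5 ]), array([ 193.5 ,  177.  ,   94.5 ,   35.25, 2982.  ])]
```

Call:
play_rows --pt "0 -0.006 0.02 0 0 0 0.05" --pt "0.003 0 0.035 0 0 0 0.05" --pt "0.003 0 0.04 0 0 0 0.05" --pt "0.003 0 0.04 0 0 0 0.05" --pt "0.003 0 0.04 0 0 0 0.05" --pt "0.003 0 0.03 0 0 0 0.05" --pt "0 0 0.02 0 0 0 0.05" --pt "0 0 0.01 0 0 0 0.05" --pt "0 0 0 0 0 0 0.05"

```text
clock: 5.9
position: [588.1, 27.7, 148.8]
ee_rot: [0.034, -0.702, 0.711, -0.011]
contact_force: [1.1, 0.1, -0.4]
gripper_width: 59.3
```

```bash
python3 -c "
from h import *
go([600,6,150])
im=snap('wrist','w4'); s=snap('side','s4')['color'][120:300,230:390]
c=np.vstack([cv2.resize(im['color'],(400,250)),cv2.resize(s,(310,350))[:, :].copy() if 0 else np.pad(cv2.resize(s,(311,350)),((0,0),(0,89),(0,0)))]);cv2.imwrite('pics/c4.png',cv2.resize(c,(400,600))[:,:,::-1])"
```

```text
t 5.9 pos [588.1  27.7 148.8] F [ 1.1  0.1 -0.4] w 59.3
shift now-axes [-0.0104 -0.0013  0.0225] rot [-0.0114 -0.0019  0.0335] | shift in final axes [-0.0104 -0.0012  0.0225]
```

Call:
play_rows --pt "-0.0104 0 0.0225 -0.0114 -0.002 0.033 0.05" --pt "0 0 0 0 0 0 0.05" --pt "0 0 0 0 0 0 0.05"

```text
clock: 6.3
position: [601.0, 10.7, 148.3]
ee_rot: [-0.025, 0.707, -0.706, 0.026]
contact_force: [0.2, -0.3, -0.9]
gripper_width: 59.5
```

```bash
python3 -c "
from h import *
go([600,6,150])
im=snap('wrist','w4'); s=snap('side','s4')['color'][140:290,240:400]
t=snap('scene','sc4')['color'][130:250,310:430]
c=np.zeros((600,800,3),np.uint8); c[:300,:480]=cv2.resize(im['color'],(480,300)); c[300:,:320]=cv2.resize(s,(320,300));c[300:,320:620]=cv2.resize(t,(300,300))
cv2.imwrite('pics/c4.png',c[:,:,::-1])"
```

```text
t 6.3 pos [601.   10.7 148.3] F [ 0.2 -0.3 -0.9] w 59.5
shift now-axes [ 0.0013 -0.0017  0.0046] rot [ 0.0008  0.007  -0.0008] | shift in final axes [ 0.0013 -0.0017  0.0046]
```

View pics/c4.png

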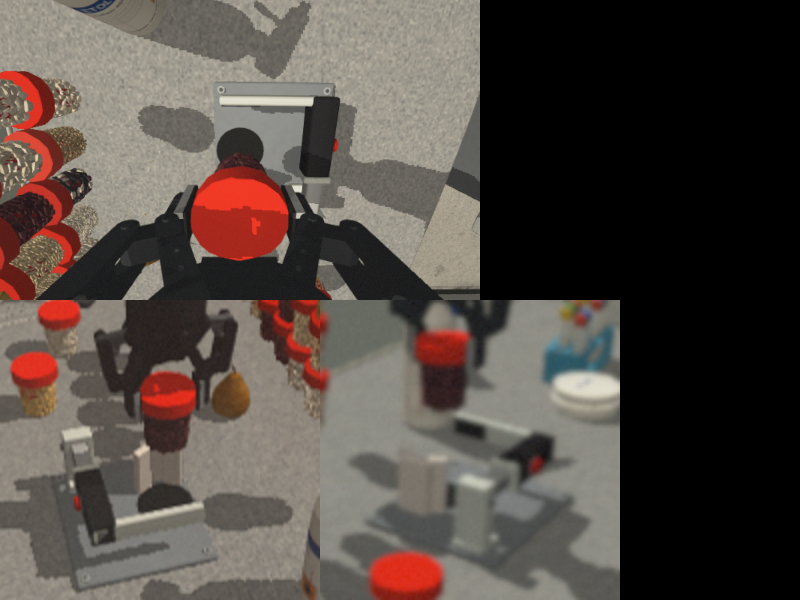

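```bash
python3 -c "
from h import *; from fit import p,w
im=load('w4')
print('pred deck corners',(proj(im,w(p,[(78,-89,8),(-78,-89,8)]))*.75).round(1),'button',(proj(im,w(p,[(-64,p[3],62)]))*.75).round(1),'sleeve end top',(proj(im,w(p,[(-57,p[3]-53,76),(-29,p[3]-53,76),(-57,p[3]+41,76)]))*.75).round(1))
t=np.linspace(0,6.28,200);e=proj(im,w(p,np.c_[43+33*np.cos(t),33*np.sin(t),8.5+0*t]))*.75;print('mat',e.min(0).round(1),e.max(0).round(1))
c=im['color'];cr=cv2.resize(c[100:250,270:470],(800,600),interpolation=cv2.INTER_CUBIC);cv2.imwrite('pics/c5.png',cr[:,:,::-1])
"
```

```text
pred deck corners [[213.5  79.3]
 [335.8  80.7]] button [[335.9 143.5]] sleeve end top [[342.5  95.7]
 [314.5  95.3]
 [329.7 182. ]]
mat [216.7 123.3] [264.3 169. ]
```

View pics/c5.png

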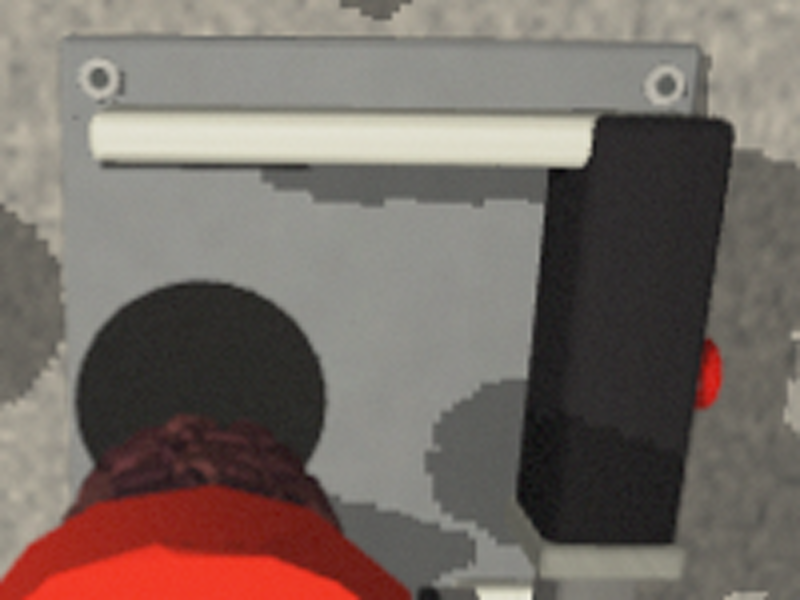

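```bash
python3 - <<'E'
s=open("fit.py").read()
s=s.replace("    r=np.vstack","""    if WR:
        e=proj(W,w(p,np.c_[43+33*np.cos(t),33*np.sin(t),8.5+0*t])); b_=e.min(0)
        r.append(2*(np.r_[proj(W,w(p,[(78,-89,8),(-78,-89,8),(-57,p[3]-53,75),(-29,p[3]-53,75)])),[b_],[[e[:,0].max(),170.2]]]-[(285.8,109),(445.1,110.8),(453,129),(418.6,128.3),(288.9,169.8),(351.1,170.2)]))
        r.append(2*(proj(W,w(p,[(-64,p[3],62)]))-[(449.6,193.3)]))
    r=np.vstack""").replace('B=load("scene")','B=load("scene");W=load("w4");WR=1')
i=s.index("    t=np.linspace(0,6.28,100)"); s=s[:i]+"    pass\n"
open("fit.py","w").write(s)
E
python3 fit.py
```

```text
[ 5.56541375e+02  1.63432520e+01  6.72906419e-02 -2.25020768e+01] 33.67935271695007
[[ 0.2 -0.2]
 [ 1.2 -1.5]
 [ 0.3 -0.3]
 [ 0.4 -1.6]
 [-0.4 -2.2]
 [-0.5 -0.8]
 [ 1.1 -1.6]
 [-0.8  2.7]
 [-1.6 -0.1]
 [-1.   2.1]
 [-0.2  0.5]
 [-1.3 -0.6]
 [ 1.3  2. ]
 [-1.   0.2]
 [ 1.9 -0.7]
 [-0.2 -0.6]
 [-2.8  0.5]
 [ 3.8 -0.2]
 [ 4.7  0.1]
 [-0.6  0.5]
 [-0.1 -4.6]
 [ 2.   0. ]
 [-4.5 -1.5]]
nest [599.4  19.2   8. ]
button [494.2 -10.4  62. ]
push [518.7 -61.9  62. ]
post [508.9  83.3  80. ]
```

Call:
play_rows --pt "0.0013 0.01 0.0085 0 0.007 0 0.05" --pt "0 0.015 0 0 0 0 0.05" --pt "0 0.015 0 0 0 0 0.05" --pt "0 0.015 0 0 0 0 0.05" --pt "0 0.008 0 0 0 0 0.05" --pt "0 0 0 0 0 0 0.05"

```text
clock: 7.05
position: [599.1, 2.6, 80.8]
ee_rot: [-0.024, 0.707, -0.706, 0.023]
contact_force: [-0.8, 0.9, -0.6]
gripper_width: 59.0
```

```bash
python3 -c "
from h import *
go([600,4,62])"
```

```text
t 7.05 pos [599.1   2.6  80.8] F [-0.8  0.9 -0.6] w 59.0
shift now-axes [-0.001   0.0188 -0.0013] rot [0.0008 0.0018 0.0007] | shift in final axes [-0.001   0.0188 -0.0014]
```

Call:
play_rows --pt "0 0.01 0 0 0 0 0.05" --pt "0 0.007 0 0 0 0 0.05" --pt "0 0 0 0 0 0 0.05"

```text
clock: 7.35
position: [599.7, 2.6, 63.2]
ee_rot: [-0.023, 0.707, -0.706, 0.024]
contact_force: [0.8, -0.4, -0.8]
gripper_width: 59.1
```

Call:
play_rows --pt "0 0 -0.003 0 0 0 0.05" --pt "0 0 -0.003 0 0 0 0.05"

```text
clock: 7.55
position: [599.7, 8.7, 63.6]
ee_rot: [-0.023, 0.707, -0.706, 0.024]
contact_force: [-0.3, 0.3, -0.0]
gripper_width: 59.1
```

```bash
python3 -c "
from h import *
go([599.5,12,55])
s=snap('side','s5')['color'][150:280,240:360]
t=snap('scene','sc5')['color'][150:250,320:420]
c=np.zeros((400,800,3),np.uint8); c[:,:400]=cv2.resize(s,(400,400));c[:,400:]=cv2.resize(t,(400,400))
cv2.imwrite('pics/c6.png',c[:,:,::-1])"
```

```text
t 7.55 pos [599.7   8.7  63.6] F [-0.3  0.3 -0. ] w 59.1
shift now-axes [-0.      0.0086 -0.0033] rot [ 0.0008  0.0016 -0.0017] | shift in final axes [-0.      0.0086 -0.0033]
```

View pics/c6.png

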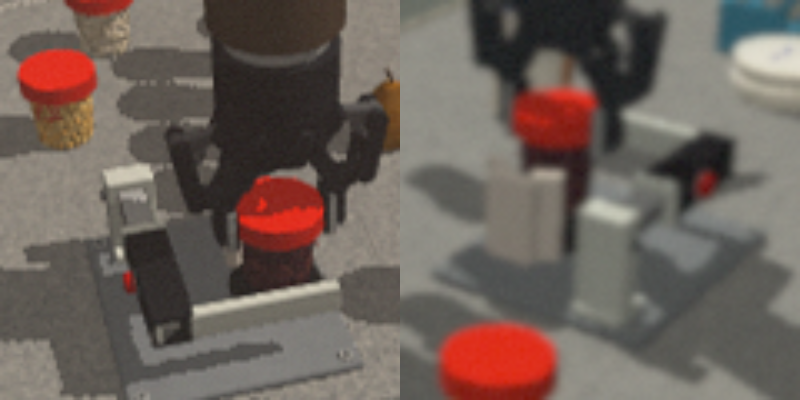

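The cup hangs upright over the mat between the V and the jaw, with no contact yet. I lower it until it touches.

Call:
play_rows --pt "0 0.004 0 0 0 0 0.05" --pt "0 0.002 0 0 0 0 0.05" --pt "0 0.001 0 0 0 0 0.05"

```text
clock: 7.95
position: [600.3, 9.4, 57.1]
ee_rot: [-0.023, 0.707, -0.706, 0.025]
contact_force: [-0.4, -0.7, -1.4]
gripper_width: 59.4
```

Call:
play_rows --pt "0 0.003 0 0 0 0 0.05" --pt "0 0 0 0 0 0 0.05"

```text
clock: 8.15
position: [600.1, 9.3, 53.6]
ee_rot: [-0.023, 0.707, -0.706, 0.025]
contact_force: [-0.0, 0.4, -1.2]
gripper_width: 59.8
```

Call:
play_rows --pt "0 0.003 0 0 0 0 0.05" --pt "0 0 0 0 0 0 0.05"

```text
clock: 8.35
position: [600.0, 9.2, 50.2]
ee_rot: [-0.023, 0.707, -0.706, 0.025]
contact_force: [-0.1, 0.7, -0.6]
gripper_width: 59.7
```

Call:
play_rows --pt "0 0 -0.003 0 0 0 0.05" --pt "0 0 0 0 0 0 0.05"

```text
clock: 8.55
position: [599.9, 12.3, 50.1]
ee_rot: [-0.023, 0.707, -0.706, 0.025]
contact_force: [0.6, -0.3, -1.2]
gripper_width: 59.2
```

Call:
play_rows --pt "0 0 -0.002 0 0 0 0.05" --pt "0 0 0 0 0 0 0.05"

```text
clock: 8.75
position: [599.9, 14.6, 50.3]
ee_rot: [-0.023, 0.707, -0.706, 0.025]
contact_force: [-0.3, 0.6, -0.2]
gripper_width: 59.7
```

Call:
play_rows --pt "0 0 -0.002 0 0 0 0.05" --pt "0 0 0 0 0 0 0.05"

```text
clock: 8.95
position: [599.8, 16.9, 50.5]
ee_rot: [-0.023, 0.707, -0.706, 0.025]
contact_force: [-0.4, 0.0, -1.5]
gripper_width: 59.2
```

Call:
play_rows --pt "0 0 -0.002 0 0 0 0.05" --pt "0 0 0 0 0 0 0.05"

```text
clock: 9.15
position: [599.7, 19.1, 50.6]
ee_rot: [-0.023, 0.707, -0.706, 0.025]
contact_force: [-0.2, 0.2, -1.1]
gripper_width: 59.2
```

Call:
play_rows --pt "0 0 -0.0015 0 0 0 0.05" --pt "0 0 0 0 0 0 0.05"

```text
clock: 9.35
position: [599.6, 19.8, 50.7]
ee_rot: [-0.023, 0.707, -0.707, 0.025]
contact_force: [1.1, -0.8, -1.2]
gripper_width: 59.5
```

Call:
play_rows --pt "0 0 -0.002 0 0 0 0.05" --pt "0 0 0 0 0 0 0.05"

```text
clock: 9.55
position: [599.6, 19.8, 50.9]
ee_rot: [0.023, -0.706, 0.708, -0.025]
contact_force: [1.2, -1.1, -1.2]
gripper_width: 59.0
```

Call:
play_rows --pt "0 0.002 0 0 0 0 0.05" --pt "0 0.0 0 0 0 0 0.05"

```text
clock: 9.75
position: [599.7, 19.8, 48.9]
ee_rot: [0.023, -0.706, 0.707, -0.025]
contact_force: [-0.9, -0.7, -1.4]
gripper_width: 59.2
```

Call:
play_rows --pt "0 0.002 0 0 0 0 0.05"

```text
clock: 9.85
position: [599.8, 19.8, 47.2]
ee_rot: [0.023, -0.706, 0.707, -0.025]
contact_force: [-0.4, -2.4, 0.5]
gripper_width: 59.6
```

Call:
play_rows --pt "0 0.002 0 0 0 0 0.05"

```text
clock: 9.95
position: [599.9, 19.7, 46.5]
ee_rot: [0.023, -0.706, 0.708, -0.026]
contact_force: [-5.9, -1.1, 16.0]
gripper_width: 59.5
```

Floor contact came at z 46.5, and 46.7 was expected, so the cup hasn't slipped. Release.

Call:
play_rows --pt "0 -0.001 0 0 0 0 0.058" --pt "0 0 0 0 0 0 0.062" --pt "0 0 0 0 0 0 0.066" --pt "0 0 0 0 0 0 0.075" --pt "0 0 0 0 0 0 0.085" --pt "0 0 0 0 0 0 0.085"

```text
clock: 10.55
position: [600.2, 21.3, 47.4]
ee_rot: [0.023, -0.706, 0.707, -0.026]
contact_force: [0.2, 0.7, -0.1]
gripper_width: 84.8
```

Call:
play_rows --pt "0 -0.01 0 0 0 0 0.085" --pt "0 -0.02 0 0 0 0 0.085" --pt "0 -0.03 0 0 0 0 0.085" --pt "0 -0.03 0 0 0 0 0.085" --pt "0 -0.02 0 0 0 0 0.085" --pt "0 0 0 0 0 0 0.085"

```text
clock: 11.15
position: [599.8, 21.3, 163.9]
ee_rot: [0.023, -0.706, 0.708, -0.026]
contact_force: [0.7, 0.8, 0.6]
gripper_width: 84.8
```

```bash
python3 -c "
from h import *
from fit import p,w
go([600,-60,190])
im=snap('wrist','w6');s=snap('side','s6')['color'][170:280,250:370]
c=np.zeros((600,800,3),np.uint8); c[:400,:640]=im['color']; c[380:,:240]=cv2.resize(s,(240,220));cv2.imwrite('pics/c7.png',c[:,:,::-1])
k=im['color'].astype(int);m=((k[:,:,0]>110)&(k[:,:,1]<60)).astype(np.uint8)
n,l,st,q=cv2.connectedComponentsWithStats(m); print([(a,b.round(1)) for a,b in zip(st[1:],q[1:]) if a[4]>200])
t=np.linspace(0,6.28,100);nn=w(p,[(43,0,8)])[0]
for dy in (-4,0,4): e=proj(im,np.c_[nn[0]+31*np.cos(t),nn[1]+dy+31*np.sin(t),81+0*t]); print(dy,e.min(0).round(1),e.max(0).round(1))
"
```

```text
t 11.15 pos [599.8  21.3 163.9] F [0.7 0.8 0.6] w 84.8
shift now-axes [ 0.0053 -0.0259  0.0811] rot [-0.0025  0.0047 -0.0046] | shift in final axes [ 0.0051 -0.0261  0.0811]
[(array([   9,   83,   63,   79, 1418], dtype=int32), array([ 50. , 116.6])), (array([ 286,  170,   69,   71, 3813], dtype=int32), array([319.7, 204.9])), (array([  35,  225,   71,  120, 1586], dtype=int32), array([ 76.4, 269.8])), (array([   0,  278,   45,  122, 1801], dtype=int32), array([ 16.9, 338.4]))]
-4 [284.1 165.7] [358.2 236.3]
0 [284.  170.6] [357.6 240.5]
4 [283.8 175.4] [357.1 244.6]
```

View pics/c7.png

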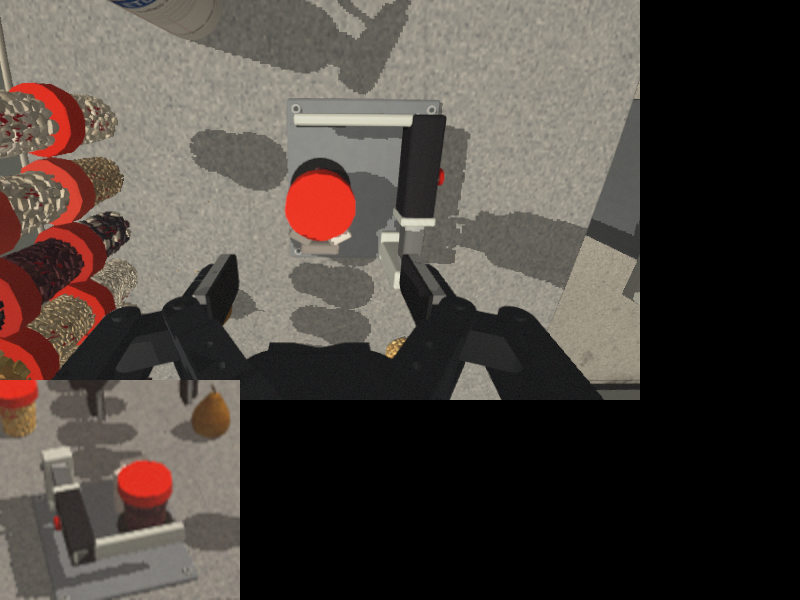

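The cup stands against the V: its lid bbox of 286–355 × 170–241 px matches the nest prediction. Next I go over the button with the fingers part open.

Call:
play_rows --pt "0.02 0 0.005 0 0 0 0.052" --pt "0.025 0 0.008 0 0.003 0 0.052" --pt "0.02 0 0.006 0 0 0 0.052" --pt "0.01 0 0.003 0 0 0 0.052" --pt "0 0 0 0 0 0 0.052" --pt "0 0 0 0 0 0 0.052"

```text
clock: 11.85
position: [518.4, -7.4, 153.3]
ee_rot: [0.028, -0.705, 0.708, -0.018]
contact_force: [1.0, 0.5, -0.7]
gripper_width: 52.0
```

```bash
python3 -c "
from h import *
go([515.2,-9,110],yaw=0.067)
im=snap('wrist','w7')
from fit import p,w
k=im['color'].astype(int);m=((k[:,:,0]>110)&(k[:,:,1]<60)).astype(np.uint8)
n,l,st,q=cv2.connectedComponentsWithStats(m); print([(a,b.round(1)) for a,b in zip(st[1:],q[1:]) if a[4]>20 and a[0]>200])
print(proj(im,w(p,[(-60.5,p[3],62),(-64,p[3],62)])))
"
```

```text
t 11.85 pos [518.4  -7.4 153.3] F [ 1.   0.5 -0.7] w 52.0
shift now-axes [0.0027 0.0434 0.0013] rot [-0.0042 -0.0022  0.015 ] | shift in final axes [0.0033 0.0433 0.0014]
[(array([339, 199,   8,  15,  87], dtype=int32), array([342.5, 206.5]))]
[[342.00931694 204.42448639]
 [346.01565869 204.39553241]]
```

Call:
play_rows --pt "0.003 0.015 0.0 -0.004 -0.002 0.015 0.052" --pt "0 0.02 0 0 0 0 0.052" --pt "0 0.01 0 0 0 0 0.052" --pt "0 0 0 0 0 0 0.052"

```text
clock: 12.3
position: [519.6, -6.1, 106.9]
ee_rot: [-0.023, 0.707, -0.707, 0.025]
contact_force: [-0.2, 0.0, 0.7]
gripper_width: 51.8
```

```bash
python3 -c "
from h import *
go([515.4,-8.2,41],yaw=0.067)"
```

```text
t 12.3 pos [519.6  -6.1 106.9] F [-0.2  0.   0.7] w 51.8
shift now-axes [0.0045 0.0659 0.0018] rot [-0.0001  0.0011 -0.0037] | shift in final axes [0.0043 0.0659 0.0018]
```

Call:
play_rows --pt "0.0044 0.01 0.0018 0 0 -0.003 0.052" --pt "0 0.01 0 0 0 0 0.052" --pt "0 0 0 0 0 0 0.052"

```text
clock: 12.6
position: [516.7, -8.0, 86.2]
ee_rot: [-0.023, 0.707, -0.707, 0.025]
contact_force: [-0.3, -0.2, 0.1]
gripper_width: 52.0
```

```bash
python3 -c "
from h import *
go([515.4,-8.2,41],yaw=0.067)"
```

```text
t 12.6 pos [516.7  -8.   86.2] F [-0.3 -0.2  0.1] w 52.0
shift now-axes [0.0014 0.0452 0.0001] rot [-0.      0.0016 -0.0024] | shift in final axes [0.0013 0.0452 0.0001]
```

Call:
play_rows --pt "0.0014 0.01 0 0 0 0 0.052" --pt "0 0.01 0 0 0 0 0.052" --pt "0 0.01 0 0 0 0 0.052" --pt "0 0.007 0 0 0 0 0.052" --pt "0 0 0 0 0 0 0.052"

```text
clock: 13.1
position: [515.7, -8.0, 46.3]
ee_rot: [-0.023, 0.707, -0.707, 0.025]
contact_force: [0.1, -0.6, 0.2]
gripper_width: 51.8
```

```bash
python3 -c "
from h import *
go([515.4,-8.2,41],yaw=0.067)"
```

```text
t 13.1 pos [515.7  -8.   46.3] F [ 0.1 -0.6  0.2] w 51.8
shift now-axes [0.0003 0.0053 0.0002] rot [-0.      0.0017 -0.0032] | shift in final axes [0.0003 0.0053 0.0002]
```

Call:
play_rows --pt "0 0.004 0 0 0 0 0.052" --pt "0 0 0 0 0 0 0.046" --pt "0 0 0 0 0 0 0.041" --pt "0 0 0 0 0 0 0.038"

```text
clock: 13.5
position: [513.1, -8.6, 41.5]
ee_rot: [0.025, -0.706, 0.707, -0.023]
contact_force: [-3.3, -0.7, 0.8]
gripper_width: 37.9
```

Call:
play_rows --pt "0 0 0 0 0 0 0.035" --pt "0 0 0 0 0 0 0.034"

```text
clock: 13.7
position: [512.0, -8.7, 41.6]
ee_rot: [0.025, -0.706, 0.707, -0.022]
contact_force: [0.5, -0.5, -1.3]
gripper_width: 34.0
```

Call:
play_rows --pt "0 0 0 0 0 0 0.031" --pt "0 0 0 0 0 0 0.03"

```text
clock: 13.9
position: [514.0, -8.5, 42.0]
ee_rot: [0.024, -0.707, 0.707, -0.024]
contact_force: [-0.4, -0.2, -0.8]
gripper_width: 30.3
```

Call:
play_rows --pt "0 0 0 0 0 0 0.028" --pt "0 0 0 0 0 0 0.025" --pt "0 0 0 0 0 0 0.022" --pt "0 0 0 0 0 0 0.022"

```text
clock: 14.3
position: [515.1, -8.4, 42.3]
ee_rot: [-0.023, 0.707, -0.707, 0.024]
contact_force: [0.3, -1.4, -0.6]
gripper_width: 27.0
```

Call:
play_rows --pt "0 0 -0.0015 0 0 0 0.022" --pt "0 0 -0.0015 0 0 0 0.022"

```text
clock: 14.5
position: [515.0, -5.7, 42.3]
ee_rot: [0.023, -0.707, 0.707, -0.024]
contact_force: [2.1, -2.8, -1.2]
gripper_width: 27.3
```

Call:
play_rows --pt "0 0 -0.002 0 0 0 0.022" --pt "0 0 -0.002 0 0 0 0.022" --pt "0 0 -0.002 0 0 0 0.022"

```text
clock: 14.8
position: [514.6, 0.5, 42.3]
ee_rot: [0.023, -0.706, 0.707, -0.024]
contact_force: [1.5, -2.5, -0.8]
gripper_width: 27.3
```

Call:
play_rows --pt "0 0 -0.002 0 0 0 0.022" --pt "0 0 -0.002 0 0 0 0.022" --pt "0 0 0 0 0 0 0.022" --pt "0 0 0 0 0 0 0.022"

```text
clock: 15.2
position: [514.3, 5.4, 42.3]
ee_rot: [0.023, -0.707, 0.707, -0.024]
contact_force: [1.8, -0.8, -1.3]
gripper_width: 27.5
```

Call:
play_rows --pt "0 0 0 0 0 0 0.03" --pt "0 0 0 0 0 0 0.036" --pt "0 0 0 0 0 0 0.045" --pt "0 0 0 0 0 0 0.05" --pt "0 0 0 0 0 0 0.05"

```text
clock: 15.7
position: [514.5, 6.1, 42.6]
ee_rot: [-0.023, 0.707, -0.707, 0.025]
contact_force: [0.4, -0.0, 0.1]
gripper_width: 50.0
```

Call:
play_rows --pt "0 -0.01 0 0 0 0 0.05" --pt "0 -0.02 0 0 0 0 0.05" --pt "0 -0.02 0 0 0 0 0.05" --pt "0 -0.01 0 0 0 0 0.05" --pt "0 0 0 0 0 0 0.03" --pt "0 0 0 0 0 0 0.0"

```text
clock: 16.3
position: [515.0, 6.3, 107.0]
ee_rot: [-0.022, 0.707, -0.706, 0.026]
contact_force: [-0.4, 0.4, 0.5]
gripper_width: 21.6
```

```bash
python3 -c "
from h import *
go([520,-78,115],yaw=0.067)
im=snap('wrist','w8')
k=im['color'].astype(int);m=((k[:,:,0]>110)&(k[:,:,1]<60)).astype(np.uint8)
n,l,st,q=cv2.connectedComponentsWithStats(m); print([(a,b.round(1),onplane(im,b,62)) for a,b in zip(st[1:],q[1:]) if a[4]>20 and a[0]>180])
b=load('w7'); print(onplane(b,(342.5,206.5),62))
"
```

```text
t 16.3 pos [515.    6.3 107. ] F [-0.4  0.4  0.5] w 21.6
shift now-axes [ 0.0008 -0.008   0.0845] rot [ 0.0006  0.0018 -0.0057] | shift in final axes [ 0.0007 -0.008   0.0845]
[(array([343, 222,   2,  14,  26], dtype=int32), array([343.5, 228. ]), array([498.29428485,   6.61580441,  62.        ]))]
[497.09221049  -8.30177007  62.        ]
```

The button now shows at y≈6.5, a shift of about 14.5 mm, and it's riding partly pressed. Now I go to the push end with closed fingers.

Call:
play_rows --pt "0 0 0.015 0 0 0 0" --pt "0 0 0.025 0 0 0 0" --pt "0 0 0.025 0 0 0 0" --pt "0 0 0.015 0 0 0 0" --pt "0 0 0.0 0 0 0 0" --pt "0 0 0.0 0 0 0 0"

```text
clock: 16.95
position: [517.7, -79.2, 101.8]
ee_rot: [0.026, -0.707, 0.707, -0.023]
contact_force: [-0.3, 0.6, -0.7]
gripper_width: -0.0
```

```bash
python3 -c "
from h import *
go([520,-80,90],yaw=0.067)"
```

```text
t 16.95 pos [517.7 -79.2 101.8] F [-0.3  0.6 -0.7] w -0.0
shift now-axes [-0.0023  0.0118  0.0009] rot [-0.0003  0.0018  0.005 ] | shift in final axes [-0.0023  0.0118  0.0009]
```

Call:
play_rows --pt "-0.002 0.01 0 0 0.002 0.005 0" --pt "0 0.015 0 0 0 0 0" --pt "0 0.012 0 0 0 0 0" --pt "0 0.006 0 0 0 0 0" --pt "0 0 0 0 0 0 0" --pt "0 0 0 0 0 0 0"

```text
clock: 17.55
position: [518.9, -76.8, 54.1]
ee_rot: [0.026, -0.707, 0.707, -0.024]
contact_force: [0.6, -0.0, 0.5]
gripper_width: -0.0
```

```bash
python3 -c "
from h import *
go([519,-60,50],yaw=0.067)"
```

```text
t 17.55 pos [518.9 -76.8  54.1] F [ 0.6 -0.   0.5] w -0.0
shift now-axes [-0.0012  0.0041 -0.0168] rot [-0.0002  0.0031  0.0022] | shift in final axes [-0.0012  0.0041 -0.0168]
```

Call:
play_rows --pt "0 0.004 -0.003 0 0.003 0.002 0" --pt "0 0 -0.003 0 0 0 0" --pt "0 0 -0.003 0 0 0 0" --pt "0 0 -0.002 0 0 0 0"

```text
clock: 17.95
position: [519.1, -64.6, 51.1]
ee_rot: [-0.023, 0.707, -0.707, 0.025]
contact_force: [-0.4, 1.1, 1.2]
gripper_width: 0.0
```

Call:
play_rows --pt "0 0 -0.001 0 0 0 0" --pt "0 0 -0.001 0 0 0 0" --pt "0 0 -0.001 0 0 0 0"

```text
clock: 18.25
position: [519.3, -61.0, 51.7]
ee_rot: [-0.022, 0.707, -0.707, 0.026]
contact_force: [-0.3, 0.7, -0.3]
gripper_width: 0.2
```

Call:
play_rows --pt "0 0 -0.001 0 0 0 0" --pt "0 0 -0.001 0 0 0 0" --pt "0 0 -0.001 0 0 0 0"

```text
clock: 18.55
position: [519.1, -58.5, 51.8]
ee_rot: [0.022, -0.706, 0.707, -0.026]
contact_force: [1.0, -6.6, -1.0]
gripper_width: -0.1
```

Call:
play_rows --pt "0 0 -0.001 0 0 0 0" --pt "0 0 -0.001 0 0 0 0" --pt "0 0 -0.001 0 0 0 0"

```text
clock: 18.85
position: [519.1, -58.3, 51.8]
ee_rot: [0.023, -0.705, 0.708, -0.025]
contact_force: [2.7, -5.6, -0.7]
gripper_width: 0.1
```

Call:
play_rows --pt "0 0 -0.0015 0 0 0 0" --pt "0 0 -0.0015 0 0 0 0"

```text
clock: 19.05
position: [519.0, -57.5, 51.9]
ee_rot: [0.023, -0.704, 0.709, -0.025]
contact_force: [0.3, -5.9, -1.8]
gripper_width: -0.1
```

Call:
play_rows --pt "0 0 -0.002 0 0 0 0" --pt "0 0 -0.002 0 0 0 0"

```text
clock: 19.25
position: [518.9, -55.8, 51.9]
ee_rot: [0.023, -0.703, 0.71, -0.025]
contact_force: [1.6, -6.4, -0.6]
gripper_width: -0.2
```

Call:
play_rows --pt "0 0 -0.002 0 0 0 0" --pt "0 0 -0.002 0 0 0 0" --pt "0 0 -0.002 0 0 0 0"

```text
clock: 19.55
position: [518.7, -53.0, 51.9]
ee_rot: [0.023, -0.702, 0.711, -0.024]
contact_force: [1.0, -6.8, -0.8]
gripper_width: 0.2
```

```bash
python3 -c "
from h import *
go([518.5,-50,50],yaw=0.067)"
```

```text
t 19.55 pos [518.7 -53.   51.9] F [ 1.  -6.8 -0.8] w 0.2
shift now-axes [-0.      0.0019 -0.003 ] rot [-0.0135 -0.0006 -0.0016] | shift in final axes [-0.      0.0019 -0.003 ]
```

Call:
play_rows --pt "0 0 -0.002 -0.004 0 0 0" --pt "0 0 -0.002 -0.004 0 0 0" --pt "0 0 -0.002 -0.004 0 0 0"

```text
clock: 19.85
position: [518.5, -50.0, 51.8]
ee_rot: [0.023, -0.705, 0.708, -0.024]
contact_force: [2.6, -6.4, -2.2]
gripper_width: 0.2
```

Call:
play_rows --pt "0 0 -0.002 -0.003 0 0 0" --pt "0 0 -0.002 -0.003 0 0 0"

```text
clock: 20.05
position: [518.4, -48.1, 51.8]
ee_rot: [0.023, -0.706, 0.707, -0.023]
contact_force: [1.3, -6.4, -1.2]
gripper_width: -0.1
```

Call:
play_rows --pt "0 0 -0.0015 -0.003 0 0 0" --pt "0 0 -0.0015 -0.003 0 0 0"

```text
clock: 20.25
position: [518.3, -47.2, 51.8]
ee_rot: [-0.023, 0.708, -0.706, 0.023]
contact_force: [1.8, -5.7, -0.4]
gripper_width: 0.2
```

Call:
play_rows --pt "0 0 -0.0015 -0.003 0 0 0" --pt "0 0 -0.0015 -0.003 0 0 0"

```text
clock: 20.45
position: [518.3, -46.3, 51.7]
ee_rot: [-0.023, 0.709, -0.705, 0.023]
contact_force: [1.1, -5.5, -0.5]
gripper_width: -0.1
```

Call:
play_rows --pt "0 0 -0.0017 0 0 0 0" --pt "0 0 -0.0017 0 0 0 0"

```text
clock: 20.65
position: [518.2, -45.2, 51.8]
ee_rot: [-0.023, 0.708, -0.705, 0.022]
contact_force: [0.8, -5.7, -0.4]
gripper_width: 0.2
```

Call:
play_rows --pt "0 0 -0.0017 0 0 0 0" --pt "0 0 -0.0017 0 0 0 0"

```text
clock: 20.85
position: [518.1, -43.5, 51.8]
ee_rot: [-0.023, 0.707, -0.706, 0.022]
contact_force: [0.9, -1.9, -0.7]
gripper_width: -0.1
```

Call:
play_rows --pt "0 0 -0.0017 0 0 0 0" --pt "0 0 -0.0017 0 0 0 0"

```text
clock: 21.05
position: [517.9, -41.6, 51.8]
ee_rot: [0.024, -0.707, 0.707, -0.022]
contact_force: [2.9, -15.1, -2.8]
gripper_width: 0.1
```

The force fell to 1.9 N and then jumped to 15 N, which is how the pin dropping in and stopping dead should feel. I back off and look.

Call:
play_rows --pt "0 0 0.004 0 0 0 0" --pt "0 0 0.01 0 0 0 0" --pt "0 0 0.015 0 0 0 0" --pt "0 0 0 0 0 0 0" --pt "0 -0.02 0 0 0 0 0" --pt "0 -0.03 0 0 0 0 0" --pt "0 -0.03 0 0 0 0 0" --pt "0 -0.01 0 0 0 0 0" --pt "0 0 0 0 0 0 0"

```text
clock: 21.95
position: [518.8, -70.7, 143.1]
ee_rot: [-0.024, 0.708, -0.706, 0.02]
contact_force: [0.5, -0.1, 0.1]
gripper_width: -0.3
```

```bash
python3 -c "
from h import *
from fit import p,w
go([520,-80,150],yaw=0.067)
im=snap('wrist','w9');s=snap('scene','s9');d=snap('side','d9')
k=im['color'].astype(int);m=((k[:,:,0]>110)&(k[:,:,1]<60)).astype(np.uint8)
n,l,st,q=cv2.connectedComponentsWithStats(m); print([(a,b.round(1),onplane(im,b,62).round(1)) for a,b in zip(st[1:],q[1:]) if a[4]>20 and a[0]>150])
c=np.zeros((600,800,3),np.uint8); c[:300,:480]=cv2.resize(im['color'],(480,300)); c[300:,:400]=cv2.resize(s['color'][170:245,325:425],(400,300),interpolation=cv2.INTER_CUBIC);c[300:,400:]=cv2.resize(d['color'][190:290,250:370],(400,300),interpolation=cv2.INTER_CUBIC)
cv2.imwrite('pics/c9.png',c[:,:,::-1])"
```

```text
t 21.95 pos [518.8 -70.7 143.1] F [ 0.5 -0.1  0.1] w -0.3
shift now-axes [-0.0005 -0.0069  0.0093] rot [ 0.0028 -0.004   0.0059] | shift in final axes [-0.0005 -0.0069  0.0093]
[(array([431,   9,   7,  24,  58], dtype=int32), array([433.8,  20.6]), array([ 447.4, -215.6,   62. ])), (array([ 187,  270,   54,   47, 1346], dtype=int32), array([210.1, 290.7]), array([615. ,  15.6,  62. ])), (array([225, 326,  16,  10,  69], dtype=int32), array([234. , 331.3]), array([594.4,  61.4,  62. ]))]
```

View pics/c9.png

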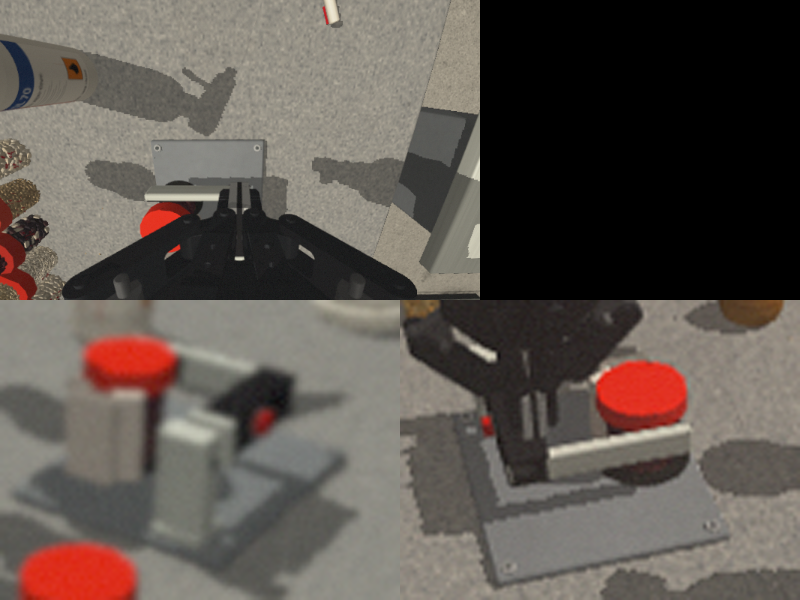

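Call:
play_rows --pt "-0.01 -0.02 -0.005 0 0 0 0" --pt "-0.02 -0.005 -0.02 0 0 0 0" --pt "-0.025 0 -0.025 0 0 0 0" --pt "-0.015 0 -0.02 0 0 0 0" --pt "0 0 0 0 0 0 0.085" --pt "0 0 0 0 0 0 0.085" --pt "0 0 0 0 0 0 0.085"

```text
clock: 22.8
position: [578.8, 4.7, 153.3]
ee_rot: [0.033, -0.707, 0.707, -0.009]
contact_force: [1.1, 0.9, 0.6]
gripper_width: 43.2
```

```bash
python3 -c "
from h import *
from fit import p,w
go([600,21,164],yaw=0.067)
im=snap('wrist','w10')
def red(i,tag):
    k=i['color'].astype(int);m=((k[:,:,0]>90)&(k[:,:,1]<60)).astype(np.uint8)
    n,l,st,q=cv2.connectedComponentsWithStats(m)
    for a,b in zip(st[1:],q[1:]):
        if a[4]>15 and a[0]>150: print(tag,a,b.round(1),onplane(i,b,62).round(1))
red(load('w6'),'w6');red(load('w7'),'w7');red(load('w8'),'w8');red(im,'now')
for tr in (29,31,33):
  print(tr,[proj(im,w(p,[(-57-o,p[3]+tr,62)]))[0].round(1) for o in (0,3,7)])
print('lid',proj(im,w(p,[(43,0,81)])))
c=cv2.resize(im['color'][130:280,270:470],(800,600),interpolation=cv2.INTER_CUBIC);cv2.imwrite('pics/c10.png',c[:,:,::-1])"
```

```text
t 22.8 pos [578.8   4.7 153.3] F [1.1 0.9 0.6] w 43.2
shift now-axes [-0.0218 -0.0114 -0.015 ] rot [ 0.0011 -0.0072  0.0341] | shift in final axes [-0.0222 -0.0107 -0.0148]
w6 [ 286  169   69   72 3865] [319.9 204.5] [599.9  23.4  62. ]
w6 [438 169   6  16  71] [440.7 177.1] [494.8  -9.7  62. ]
w7 [339 196   8  18 116] [342.1 205. ] [497.6  -9.7  62. ]
w7 [ 184  199   75   72 4051] [220.8 234.4] [604.1  24.7  62. ]
w8 [342 215   3  21  43] [343.3 225. ] [498.6   4.3  62. ]
now [159   0  13  11  77] [165.9   4. ] [ 694.9 -141.9   62. ]
now [ 255  189   71   73 3879] [290.8 224.2] [600.2  23.1  62. ]
now [406 219   6  16  72] [409.  227.3] [493.3  21.3  62. ]
29 [array([403. , 224.7]), array([406.3, 224.6]), array([410.6, 224.5])]
31 [array([402.8, 226.7]), array([406.1, 226.6]), array([410.4, 226.5])]
33 [array([402.6, 228.8]), array([405.9, 228.7]), array([410.2, 228.6])]
lid [[290.51328463 228.67493982]]
```

View pics/c10.png

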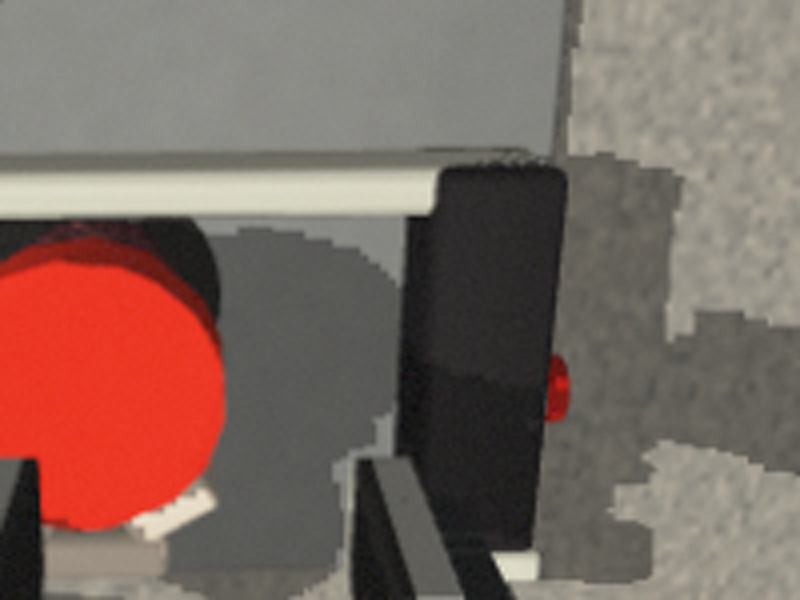

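The button's red patch is 6 px wide with an area of 72 px. At the start it was 6 px and 71 px, and while riding it was 3 px, so the button is fully out. Travel is about 31 mm and the cup hasn't moved. Handing in.

```bash
python3 -c "
from h import *
print(job_done()); s=read_state(); print(s['clock'],s['contact_force'].round(1))"
```

```text
the job is handed in; nothing more can be done
None
the job is handed in; nothing more can be done
```

The job is handed in at about 23 s, well under the 56 s limit. My last checks showed everything in place, but the system gives no verdict.

- **Cup:** I gripped the dark-red cup by its lid, carried it to the mat, felt it against the white V stop, set it down and let go. In the last picture its lid is within 1 mm of where I released it, and the cup stands upright.
- **Bar:** I pinched the red button flush (opening read 27 mm) and slid the sleeve about 14 mm before letting go. Then I pushed the end with closed fingers. The push force fell from about 6 N to 2 N, then rose to 15 N as the sleeve stopped. That 15 N, read at the wrist, was the highest push force I saw, against the 30 N limit on the pin.
- **Final state:** Travel measures about 31 mm by camera, and the button shows as far out as at the start (red patch 72 px, against 71 px then). The arm is clear and reads about 1 N of force, which is noise.

**Disagreements:**
- Pushing the sleeve took about 6 N, not the stated 2 N of friction, probably because the pin was dragging.
- Gripping the 62 mm lid read only 59 mm.
- The clamp's position from the two fixed cameras was about 3 mm off in y from a fit that added the wrist camera. Touching the V agreed with the wrist fit.

I did not measure the other cups, the apple and the pear again at the end, but I saw no contact with them.

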